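# Put the last spice jar back in its stand

### The job

One spice jar has been left out on the worktop. Put it back in the empty ring of the round spice stand so that it stands upright on the stand's floor: lower it in, do not drop it, and do not knock over the two jars that already stand there.

Things in the scene. Friction and masses are not known exactly. Their poses are not given: they have to be found in the camera images.
- spice_out: the spice jar standing on the worktop outside the stand: straight round jar with a dark brown cap and a label, 41 mm in diameter, 105 mm tall (cap: top 21 mm), about 0.11 kg, loose. Origin: centre of its underside, z up. A salt shaker (44 mm wide, 90 tall, domed grey cap) and a tealight (38 wide, 15 tall) stand in a row with it along the front edge, in any order, over 75 mm apart.
- empty_ring (a point): floor centre (12 mm above the worktop) in the empty one of three equal steel rings on the round, fixed, randomly turned spice stand (wooden foot 176 mm wide, 12 thick; centre knob 39 high). Rings: 63 mm wide inside, 69 outside, 28 deep, rim 40 above the worktop, centred 50 mm from the stand's centre, 120 degrees apart. Site z is up, x points from the stand's centre out through this ring.
- spice_a: one of the two spice jars already standing in the stand, each in its own ring: same shape and size as the jar on the worktop (41 mm wide, 105 mm tall), loose. Origin: centre of its underside, z up.
- spice_b: the other spice jar already standing in the stand, 41 mm wide, 105 mm tall, loose. Origin: centre of its underside, z up. Ring centres are 87 mm apart. Mind the water purifier's tap, reaching out to 0.57 m ahead of the robot's base and 0.10 m to its right, 0.46 to 0.57 m above the worktop: keep the wrist clear of it by carrying the jar past it near the worktop's front edge (0.38 m ahead).

How it is judged:
On the way:
1. the jar is lowered into the empty ring while still held: its underside within 20 mm of the ring's floor (horizontal distance between spice_out and empty_ring below 0.014 m and z of spice_out in the frame of empty_ring below 0.02 m and contact force between spice_out and the fingers above 0.5 N), for 0.05 s.
At the end, for the whole second after the job is handed in: the jar that was out stands upright (within 6 degrees) and at rest inside the ring that was empty, its underside on the ring's floor (within 5 mm) and its axis within 14 mm of the ring's; the two other jars still stand upright (within 6 degrees) in their own rings, within 30 mm of where they were (horizontal distance between spice_out and empty_ring below 0.014 m and z of spice_out in the frame of empty_ring between -0.004 and 0.005 m and angle between each of spice_out, spice_a, spice_b's own z axis and vertical below 0.1 rad and linear speed of spice_out below 0.02 m/s and distance of each of spice_a, spice_b from where it was at the start of the episode below 0.03 m); the robot touches nothing.
It fails at once if a jar in the stand is tipped over or pulled out of its ring (angle between any of spice_a, spice_b's own z axis and vertical above 0.6 rad or distance of any of spice_a, spice_b from where it was at the start of the episode above 0.05 m).
It also fails if it takes over 35 s, if anything falls off the work surface, if the arm or the gripper's body presses on something with over 40 N, if the wrist force passes 120 N, or if a joint passes its speed limit or range.

### The arm

A 7-joint arm with a two-finger parallel gripper is mounted at the origin on a cart in front of the work surface, level with it; the furniture and walls round the work are solid. World frame = base frame: x ahead of the robot, y to its left, z up, the work surface at z = 0. Lengths are in m, angles in rad, forces in N, time in s.
With the tool pointing down it reaches from about 0.425 to 0.825 m from the base axis. Payload 3.6 kg.
Tool frame: the origin (TCP) lies where the fingers leave the gripper's body, on its centre line; the fingertips stand 73 mm ahead of it and the grasp point (between the pads) lies 54 mm ahead of it; z points along the fingers, y is the line along which they close (so a half turn about z gives the same grasp; the last joint's range is limited). The gripper opens to 85 mm and grips with 20 to 120 N. Pads are 22 mm wide; open, the fingers measure 114 mm over their backs; the gripper's body (76 mm by 85 mm) begins 54 mm behind the grasp point. The pads swing forward as they close: fully open they stand 13 mm farther back than shut.
Start: joints at [1.159, 0.615, -0.013, 1.423, 0.008, 1.103, -0.04], TCP at [0.244, -0.602, 0.304] pointing down, gripper open.
Joint ranges: [-3.12, 3.12], [-0.3, 2.06], [-1.34, 1.32], [0.26, 2.42], [-1.36, 4.5], [0.01, 1.98], [-2.84, 2.84]. Speed limits (rad/s): [2.79, 2.79, 3.14, 3.14, 3.14, 3.14, 3.14].

### API

Orientations are given as a unit quaternion [x, y, z, w].
In Python, from station import arm, snapshot, camera_info, ticket gives the robot as it stands. Calls block until the motion is done:
- arm.movep(position, orientation): joint-space move of the TCP to a pose.
- arm.line_to(position, velocity=0.15, ori=None): straight line of the TCP; ori=None keeps the orientation; velocity is the mean speed in m/s.
- arm.move_j(angles): joint-space move.
- arm.move_gripper(opening, effort=None): opening from 0.0 (shut) to 1.0 (fully open); effort is the grip in N (None keeps the last); returns when the fingers have stopped.
- arm.pause(seconds).
- arm.ik(position, orientation): joint angles nearest the present ones, or None.
- snapshot(name): name is "scene" or "top" or "wrist"; returns the picture (400x640x3 uint8, blue, green, red); there is no depth.
- camera_info(name): a dict with "fx", "fy", "cx", "cy" (pixels), "R" (3x3) and "t" (3): a world point X has camera coordinates R X + t; the wrist camera has in their place "T_tool_cam" (4x4, takes a point from camera to tool coordinates, whose origin is the TCP and whose axes are the flange's). Camera axes: x right, y down, z forward; pixel columns grow to the right and rows downward; lengths in m; the calibration is good to about 2 mm. A picture is of the moment at which its call begins: read the wrist's pose just before it. camera_info takes no time and is no camera call.
A pose or a line that the arm cannot do raises arm.MotionError and nothing moves.
- ticket.finish_job(): hands the job in; it is judged then, once.
Readings, each from a call of its own:
- arm.read_time(): time.
- arm.read_joint_positions(): joint angles.
- arm.read_dq(): joint speeds.
- arm.read_effort(): joint torques, N m.
- arm.read_tool_pos(): TCP position.
- arm.read_eef_rot(): TCP orientation.
- arm.read_ft_force(): force on the tool from outside, world axes, zero at the start.
- arm.read_wrist_torque(): the same for the moment, N m.
- arm.read_opening(): opening from 0.0 (shut) to 1.0 (fully open).
- arm.read_finger_force(): force on a finger pad.
Only numpy, scipy, OpenCV 4.12 (cv2) and the standard library are available. Lean on these libraries where they do the work, as an engineer would, in place of code of your own. Each camera call takes 0.05 s, during which the arm holds its last target. There are 200 camera calls.

## Working session

There is one attempt and no reset: what is moved stays moved. The work goes in short steps, each a Python script; the robot and the scene stay as the last script left them, time stands still between calls to the robot, and variables do not carry over. Pictures are saved under pics/ and viewed, at most 10 in all, crops included, and the job is handed in when it is done.

```bash
mkdir -p pics; python3 - <<'E'
from station import arm,snapshot,camera_info
import cv2,numpy as np
for n in("scene","top"):
    im=snapshot(n); cv2.imwrite(f"pics/{n}0.png",im)
    c=camera_info(n); R=np.array(c["R"]);t=np.array(c["t"])
    print(n,c["fx"],c["fy"],c["cx"],c["cy"],"pos",-R.T@t,"fwd",R[2])
print(arm.read_time(),arm.read_eef_rot(),arm.read_tool_pos())
E
```

```text
scene 441.9857841916565 441.9857841916565 317.3379402491253 203.93481642553837 pos [ 0.87210555 -0.91742002  0.56555325] fwd [-0.36509781  0.75810172 -0.5403567 ]
top 399.5822542261966 399.5822542261966 312.89338075149783 200.393594160731 pos [ 0.40333927 -0.16647644  0.89079518] fwd [ 0.11870753 -0.02148069 -0.99269688]
0.1 [ 9.81543537e-01  1.91235301e-01 -2.39249062e-04 -1.13488620e-03] [ 0.24380031 -0.60198825  0.30284146]
```

View pics/scene0.png

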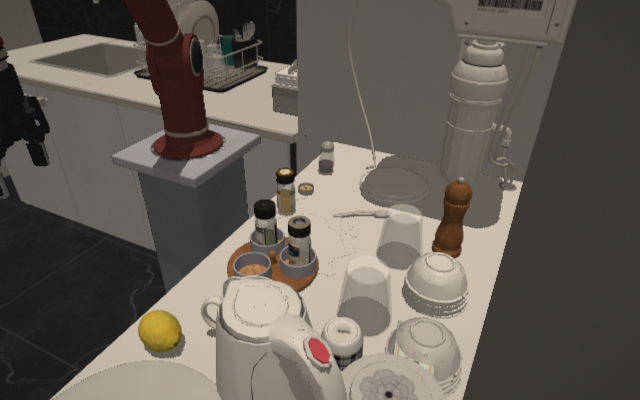

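View pics/top0.png

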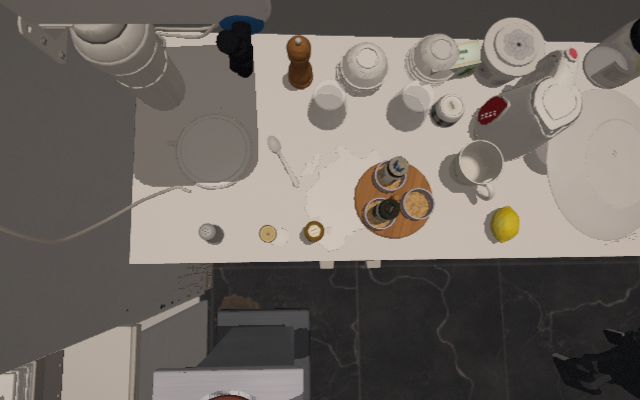

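The scene view shows the stand at about (273,262), with the empty ring at front left (252,268). The jar is at (286,190). In the top view the stand is at (394,200), the empty ring at (416,204), the jar's cap at (314,231), the tealight at (268,234) and the shaker at (207,232). A mug stands at (479,165).

```bash
cat > h.py <<'E'
import cv2,numpy as np
from station import arm,snapshot,camera_info
def ray(n,uv,z):
    c=camera_info(n);R=np.array(c["R"]);t=np.array(c["t"]);o=-R.T@t
    d=R.T@np.array([(uv[0]-c["cx"])/c["fx"],(uv[1]-c["cy"])/c["fy"],1]);return o+d*(z-o[2])/d[2]
def proj(n,X):
    c=camera_info(n);p=np.array(c["R"])@np.array(X)+np.array(c["t"]);return np.array([c["cx"]+c["fx"]*p[0]/p[2],c["cy"]+c["fy"]*p[1]/p[2]])
E
python3 - <<'E'
from h import *
im=cv2.imread("pics/top0.png");hsv=cv2.cvtColor(im,cv2.COLOR_BGR2HSV)
m=((hsv[...,0]<20)&(hsv[...,1]>90)&(hsv[...,2]>60)).astype(np.uint8)
m[:150]=0;m[245:]=0;m[:,:340]=0;m[:,440:]=0
pts=cv2.findNonZero(m);hull=cv2.convexHull(pts)
e=cv2.fitEllipse(hull);print("foot ell",e)
S=ray("top",e[0],.012);print("stand",S, "diam px->m",np.mean(e[1])*(0.89)/399)
# pieces: caps
for z in(.105,.0):print("out",ray("top",(314,231),z))
print("ring",ray("top",(417,205),.04),"mug",ray("top",(479,165),.08),"tea",ray("top",(268,234),.015),"lemon",ray("top",(505,224),.03))
for n,p in(("A",(397,166)),("B",(388,209))):print(n,ray("top",p,.105),ray("top",p,.105)-S)
def crop(n,x,y,w,h,s):return cv2.resize(cv2.imread(f"pics/{n}0.png")[y:y+h,x:x+w],None,fx=s,fy=s,interpolation=cv2.INTER_CUBIC)
a=crop("top",290,150,160,100,5);b=crop("scene",210,150,120,150,4)
cv2.imwrite("pics/ct.png",a);cv2.imwrite("pics/cs.png",b)
E
```

```text
foot ell ((393.03564453125, 199.04916381835938), (76.65850067138672, 78.35123443603516), 123.45957946777344)
stand [ 0.50945418 -0.36390387  0.012     ] diam px->m 0.17288053163609707
out [ 0.43677337 -0.18483419  0.105     ]
out [ 0.44124092 -0.1872872   0.        ]
ring [ 0.49259432 -0.40894676  0.04      ] mug [ 0.57070996 -0.53117706  0.08      ] tea [ 0.4353449  -0.08650361  0.015     ] lemon [ 0.44989646 -0.60244264  0.03      ]
A [ 0.56505232 -0.35352347  0.105     ] [0.05559814 0.01038041 0.093     ]
B [ 0.47845663 -0.33223549  0.105     ] [-0.03099755  0.03166838  0.093     ]
```

View pics/ct.png

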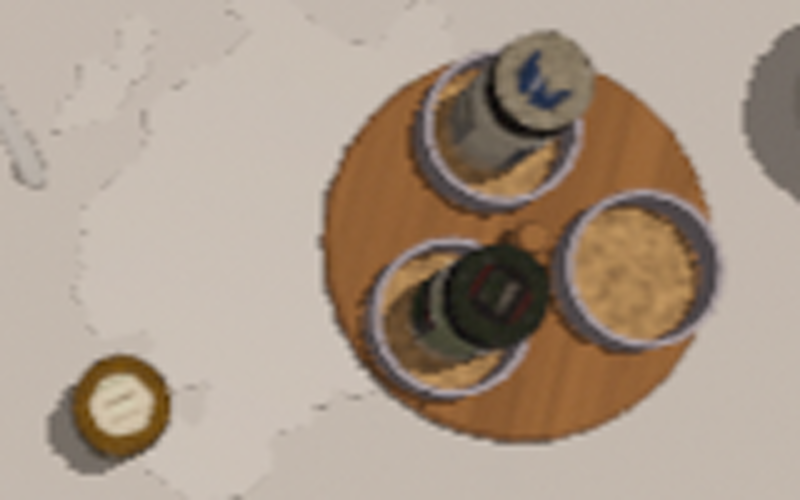

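View pics/cs.png

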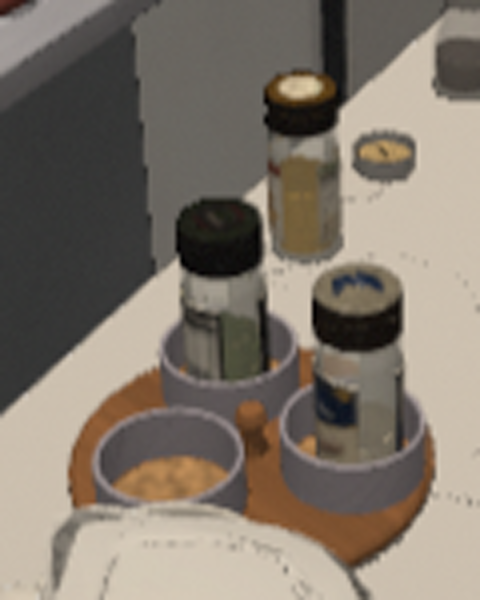

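The crops put the jar's cap top at about (121,406) in the top crop. The ring rim centres are near empty (637,271), A (498,131) and B (449,318). In the scene crop the empty rim is near (169,457) and the jar's cap top near (300,86).

```bash
python3 - <<'E'
from h import *
T=lambda u,v:(290+(u-2)/5,150+(v-2)/5); Sc=lambda u,v:(210+(u-1.5)/4,150+(v-1.5)/4)
E,A,B=[ray("top",T(*p),.04) for p in((637,271),(498,131),(449,318))]
C=(E+A+B)/3;print("E",E,"A",A,"B",B,"C",C,[np.linalg.norm(p-C) for p in(E,A,B)])
print("foot",ray("top",T(518,250),.012))
print("E scene",ray("scene",Sc(169,457),.04))
J=ray("top",T(121,406),.105);print("J",J,"scene",ray("scene",Sc(300,86),.105))
print("tcam",np.round(camera_info("wrist")["T_tool_cam"],3).tolist())
r=E-C;phi=np.arctan2(r[1],r[0]);print("phi",phi)
for psi in(phi+np.pi,phi,phi+2*np.pi):
    psi=(psi+np.pi)%(2*np.pi)-np.pi
    q=[np.cos(psi/2),np.sin(psi/2),0,0]
    for P in([*J[:2],.25],[*J[:2],.132],[.40,-.28,.20],[.40,-.42,.20],[*E[:2],.21],[*E[:2],.144]):
        s=arm.ik(P,q);print(round(psi,2),np.round(P,3),None if s is None else np.round(s,2))
E
```

```text
E [ 0.49519286 -0.40906295  0.04      ] A [ 0.55696154 -0.35116323  0.04      ] B [ 0.4758423  -0.32711198  0.04      ] C [ 0.50933223 -0.36244605  0.04      ] [np.float64(0.048714035261772544), np.float64(0.04894745318981743), np.float64(0.04868339019917167)]
foot [ 0.50821567 -0.36422481  0.012     ]
E scene [ 0.50014793 -0.41478958  0.04      ]
J [ 0.43717016 -0.18444691  0.105     ] scene [ 0.43935901 -0.18528968  0.105     ]
tcam [[-0.0, -0.95, -0.312, 0.08], [1.0, -0.0, 0.001, -0.0], [-0.001, -0.312, 0.95, -0.069], [0.0, 0.0, 0.0, 1.0]]
phi -1.8652871693179136
1.28 [ 0.437 -0.184  0.25 ] [ 0.57  0.43 -0.3   1.98  0.18  0.76 -0.13]
1.28 [ 0.437 -0.184  0.132] [ 0.49  0.63 -0.2   2.09  0.27  0.45 -0.21]
1.28 [ 0.4  -0.28  0.2 ] [ 0.73  0.52 -0.23  2.    0.19  0.64  0.07]
1.28 [ 0.4  -0.42  0.2 ] [ 0.91  0.63 -0.22  1.75  0.18  0.78  0.31]
1.28 [ 0.495 -0.409  0.21 ] [ 0.79  0.71 -0.22  1.55  0.18  0.91  0.21]
1.28 [ 0.495 -0.409  0.144] [ 0.77  0.79 -0.2   1.6   0.2   0.77  0.19]
-1.87 [ 0.437 -0.184  0.25 ] [-0.02  0.46  0.54  2.   -0.33  0.77 -2.72]
-1.87 [ 0.437 -0.184  0.132] [ 0.05  0.66  0.45  2.1  -0.59  0.5  -2.48]
-1.87 [ 0.4  -0.28  0.2 ] [ 0.21  0.56  0.53  2.01 -0.45  0.68 -2.41]
-1.87 [ 0.4  -0.42  0.2 ] [ 0.44  0.68  0.55  1.76 -0.47  0.83 -2.23]
-1.87 [ 0.495 -0.409  0.21 ] [ 0.34  0.76  0.56  1.57 -0.47  0.95 -2.38]
-1.87 [ 0.495 -0.409  0.144] [ 0.36  0.84  0.54  1.62 -0.54  0.84 -2.32]
-1.87 [ 0.437 -0.184  0.25 ] [-0.02  0.46  0.54  2.   -0.33  0.77 -2.72]
-1.87 [ 0.437 -0.184  0.132] [ 0.05  0.66  0.45  2.1  -0.59  0.5  -2.48]
-1.87 [ 0.4  -0.28  0.2 ] [ 0.21  0.56  0.53  2.01 -0.45  0.68 -2.41]
-1.87 [ 0.4  -0.42  0.2 ] [ 0.44  0.68  0.55  1.76 -0.47  0.83 -2.23]
-1.87 [ 0.495 -0.409  0.21 ] [ 0.34  0.76  0.56  1.57 -0.47  0.95 -2.38]
-1.87 [ 0.495 -0.409  0.144] [ 0.36  0.84  0.54  1.62 -0.54  0.84 -2.32]
```

The ring geometry checks out: all three radii are 48.7–48.9 mm against 50, and the jar agrees to 2 mm across the two views. I'll start moving, taking one wrist look at the ring on the way to the jar.

```bash
cat >> h.py <<'E'
psi=1.277;Q=[np.cos(psi/2),np.sin(psi/2),0,0]
J=np.array([.4380,-.1848]);RING=np.array([.4948,-.4105])
from scipy.spatial.transform import Rotation as Ro
def wpose():
    T=np.eye(4);T[:3,:3]=Ro.from_quat(arm.read_eef_rot()).as_matrix();T[:3,3]=arm.read_tool_pos()
    return T@np.array(camera_info("wrist")["T_tool_cam"])
def wray(T,uv,z):
    c=camera_info("wrist");d=T[:3,:3]@np.array([(uv[0]-c["cx"])/c["fx"],(uv[1]-c["cy"])/c["fy"],1]);o=T[:3,3];return o+d*(z-o[2])/d[2]
def wproj(T,X):
    c=camera_info("wrist");p=T[:3,:3].T@(np.array(X)-T[:3,3]);return c["cx"]+c["fx"]*p[0]/p[2],c["cy"]+c["fy"]*p[1]/p[2]
E
python3 - <<'E'
from h import *
arm.movep([.45,-.42,.29],Q)
T=wpose();im=snapshot("wrist");cv2.imwrite("pics/w0.png",im);np.save("T0.npy",T);print("ring px",wproj(T,[*RING,.04]))
arm.movep([*J,.25],Q)
T=wpose();im=snapshot("wrist");cv2.imwrite("pics/w1.png",im);np.save("T1.npy",T);print("jar px",wproj(T,[*J,.105]),arm.read_time(),arm.read_ft_force())
w=np.vstack([cv2.imread("pics/w0.png"),im]);cv2.imwrite("pics/w01.png",cv2.resize(w,None,fx=.75,fy=.75,interpolation=cv2.INTER_AREA))
E
```

```text
ring px (np.float64(361.876837937728), np.float64(154.57146713189633))
jar px (np.float64(322.69235145727447), np.float64(206.76445777091905)) 2.2167 [0.38098212 0.21110031 0.35979528]
```

View pics/w01.png

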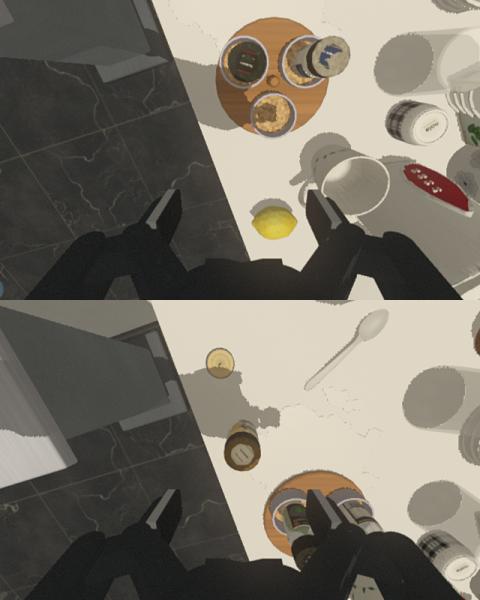

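In the wrist views the ring sits at (364,155) against a predicted (362,155), and the jar cap at (321,204) against (323,207). That is within about 2 mm, so I'll grasp.

```bash
python3 - <<'E'
from h import *
arm.line_to([*J,.134],velocity=.12)
arm.move_gripper(0.0,effort=40)
print("open",arm.read_opening(),"ff",arm.read_finger_force(),arm.read_ft_force())
arm.line_to([*J,.20],velocity=.1)
print("open",arm.read_opening(),"ff",arm.read_finger_force(),arm.read_ft_force(),arm.read_tool_pos(),arm.read_time())
cv2.imwrite("pics/s1.png",snapshot("scene")[40:320,180:480])
T=wpose();cv2.imwrite("pics/w2.png",snapshot("wrist"))
E
python3 -c "
import cv2,numpy as np
a=cv2.resize(cv2.imread('pics/s1.png'),(400,373));b=cv2.resize(cv2.imread('pics/w2.png'),(400,250));b=cv2.copyMakeBorder(b,0,123,0,0,0)
cv2.imwrite('pics/g1.png',np.hstack([a,b]))"
```

```text
open 0.46321838539771437 ff 40.114292688667774 [-1.06424005  1.0969921   5.56276006]
open 0.46879660798972017 ff 40.388912223279476 [-0.61091995  0.10282086 -2.0907466 ] [ 0.4375195  -0.18470876  0.19944804] 4.625
```

View pics/g1.png

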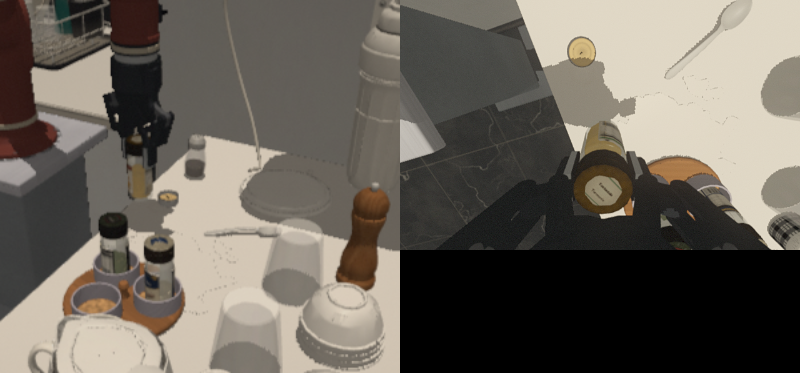

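The jar is held between the pads, with opening 0.47 and 40 N. Its cap top is at about (325,304) in the full wrist picture. I'll carry it along the front edge and check the tilt above the ring.

```bash
python3 - <<'E'
from h import *
T=wpose();print("top px if upright",wproj(T,[*J,.171]),"bottom",wproj(T,[*J,.066]))
arm.line_to([.40,-.28,.205],velocity=.12)
arm.line_to([.40,-.40,.205],velocity=.12)
arm.line_to([*RING,.205],velocity=.1)
print(arm.read_time(),arm.read_tool_pos(),arm.read_finger_force())
T=wpose();w=snapshot("wrist");s=snapshot("scene");t=snapshot("top")
np.save("T3.npy",T)
zb=.071
print("wrist top",wproj(T,[*RING,zb+.105]),"bot",wproj(T,[*RING,zb]))
print("scene top",proj("scene",[*RING,zb+.105]),"bot",proj("scene",[*RING,zb]))
a=cv2.resize(s[140:300,190:340],None,fx=2.6,fy=2.6,interpolation=cv2.INTER_CUBIC)
b=cv2.resize(w,(400,250));b=cv2.copyMakeBorder(b,0,a.shape[0]-250,0,0,0)
cv2.imwrite("pics/g2.png",np.hstack([a,b]))
E
```

```text
top px if upright (np.float64(325.8169265656513), np.float64(309.7066254196555)) bottom (np.float64(325.50066447412786), np.float64(214.9780555698045))
7.9833 [ 0.49401268 -0.41067344  0.20488832] 40.3895054385066
wrist top (np.float64(326.19499965495424), np.float64(307.77463982217887)) bot (np.float64(325.5956480395822), np.float64(214.09599204756648))
scene top [245.01661412 198.38238602] bot [249.49991758 248.25120608]
```

View pics/g2.png

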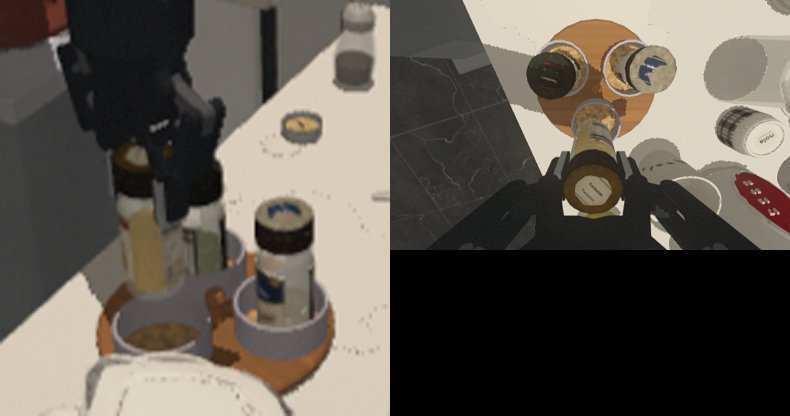

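```bash
python3 - <<'E'
from h import *
T=np.load("T3.npy");u=np.array([np.cos(psi),np.sin(psi),0]);v=np.array([np.sin(psi),-np.cos(psi),0])
c=np.array([*RING,.04])
for n,p in(("c",c),("inward edge",c+.0345*u),("+v",c+.0345*v),("-v",c-.0345*v)):
    x,y=wproj(T,p);print(n,390+x/1.6,y/1.6)
print("1mm v px",(np.array(wproj(T,c+.01*v))-wproj(T,c))/16)
E
```

```text
c 593.4444233498295 125.54849759753738
inward edge 593.4510656370002 100.65611405097769
+v 618.5959031830607 125.5386266845655
-v 568.3003559332445 125.55836560144304
1mm v px [ 7.28952098e-01 -2.86083474e-04]
```

The jar is nearly upright. The wrist and scene views both put the ring a few mm further along +v, so I'll shift 2.5 mm, lower until contact, and release.

```bash
python3 - <<'E'
from h import *
P=RING+.003*np.array([np.sin(psi),-np.cos(psi)])
arm.line_to([*P,.205],velocity=.05)
arm.line_to([*P,.155],velocity=.06)
f0=arm.read_ft_force();print(f0,arm.read_tool_pos())
z=.155
while z>.1425:
    z-=.0015;arm.line_to([*P,z],velocity=.03);f=arm.read_ft_force()-f0
    if f[2]>4:break
print("contact z",z,f,arm.read_tool_pos(),arm.read_finger_force(),arm.read_time())
arm.pause(.2);print(arm.read_ft_force()-f0)
cv2.imwrite("pics/p1.png",cv2.resize(snapshot("wrist"),(640,400)))
E
```

```text
[-0.1192881  -0.36320707 -0.32849645] [ 0.49799326 -0.41153447  0.15543472]
contact z 0.1445 [-2.62465515  2.18457313 10.38969109] [ 0.49792089 -0.41150921  0.14656917] 41.438402216881514 11.1167
[-3.25260994  1.90164584  9.47022967]
```

View pics/p1.png

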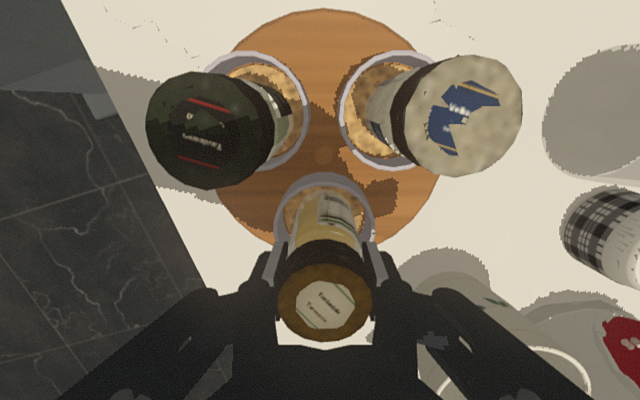

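The jar is seated: the contact height of 0.1466 matches the expected 0.146. It is centred in the ring, with the rim spanning columns 273–376 and the jar's axis at about column 325. Releasing now.

```bash
python3 - <<'E'
from h import *
p=np.array(arm.read_tool_pos());arm.line_to(p,velocity=.03);arm.pause(.2)
arm.move_gripper(0.72)
print(arm.read_opening(),arm.read_finger_force(),arm.read_ft_force())
arm.line_to([p[0],p[1],.30],velocity=.1)
arm.line_to([.42,-.45,.31],velocity=.15)
arm.pause(.3)
T=wpose();w=snapshot("wrist");t=snapshot("top");s=snapshot("scene")
R2=[.4977,-.4113]
print("w",wproj(T,[*R2,.117]),"t",proj("top",[*R2,.117]),proj("top",[*R2,.04]),arm.read_time(),arm.read_ft_force())
a=cv2.resize(s[140:300,190:340],None,fx=2.6,fy=2.6);b=cv2.resize(t[150:250,340:450],None,fx=3.6,fy=3.6)
b=cv2.copyMakeBorder(b,0,a.shape[0]-b.shape[0],0,0,0)
cv2.imwrite("pics/f1.png",np.hstack([a,b]))
E
```

```text
0.7197244733743289 0.0 [ 0.1326007   0.03540846 -0.1859542 ]
w (np.float64(395.07614607093336), np.float64(128.74576459040742)) t [429.00296496 198.18499453] [417.9803112  202.63200916] 15.025 [0.18388154 1.00608997 0.24976864]
```

View pics/f1.png

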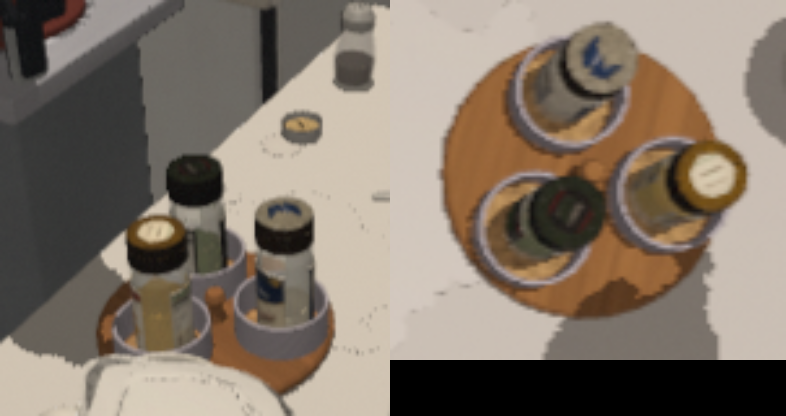

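All three jars stand upright. The placed jar's cap is at top pixel (429,199) against a predicted (429,198), and the arm is clear, so I'll hand in.

```bash
python3 -c "
from station import ticket
print(ticket.finish_job())"
```

```text
the job is handed in; nothing more can be done
None
```

I lowered the spice jar into the empty ring while gripped and released it there; it stands upright, the other two jars are still standing, and the job was handed in at about 15 s (no verdict came back).

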